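# Turn over the blanks at the laser-marking bench

### The arm

A 6-joint arm with a two-finger parallel gripper is mounted at the origin on the work surface. World frame = base frame: x ahead of the robot, y to its left, z up, the work surface at z = 0. Lengths are in m, angles in rad, forces in N, time in s.
With the tool pointing down it reaches from about 0.325 to 0.85 m from the base axis. Payload 15.5 kg.
Tool frame: the origin (TCP) lies midway between the tips of the shut fingers; the grasp point (between the pads) lies 19 mm behind it; z points along the fingers, y is the line along which they close (so a half turn about z gives the same grasp; the last joint's range is limited). The gripper opens to 91 mm and grips with 3 to 60 N. Pads are 32 mm wide; open, the fingers measure 118 mm over their backs; the gripper's body (76 mm by 178 mm) begins 60 mm behind the grasp point.
Start: joints at [-1.28, 0.494, 1.345, -0, 1.302, -0.096], TCP at [0.235, -0.579, 0.214] pointing down, gripper open.
Joint ranges: [-2.91, 2.91], [-0.82, 2.16], [0.22, 2.67], [-1.22, 4.37], [0.12, 2.79], [-3.08, 3.08]. Speed limits (rad/s): [1.89, 1.89, 2.57, 3.01, 3.01, 3.01].

### API

Orientations are given as a unit quaternion [x, y, z, w].
In Python, from station import env gives the robot as it stands.
- The arm moves only by the tool move_arm, never from a script. Its argument "increments" is a list of rows, each a list of 7 numbers: the turn, a rotation vector about the tool's x, y, z in degrees, then the shift along the tool's x, y, z in mm, then the closure, from 0 (fully open) to 1 (shut). A call has 1 to 8 rows; each row is the pose to reach, as a shift and turn from the pose commanded when the call began, along the tool's axes at that moment; what a row does not reach only later rows make up. A row lasts 1/12 s, in which the tool goes at most 41.7 mm and 7.16 degrees, less where a joint would pass 70% of its speed; a pose out of reach is approached as far as the arm can. A call with a gripper value outside its range is refused whole. The fingers move at their own pace and stop on an object; "grip_force" is the grip in N (left out, the last holds). Time passes only in rows, so rows that repeat a pose let the fingers close. It gives the time, the measured TCP pose, the force, the opening and the grip force at its end, in the units of the state.
- env.sense(): the state, without advancing time (a new reading comes with each control period).
- env.grab_frame(name): name is "scene" or "top" or "wrist"; returns a dict with "color" (384x512x3 uint8, red, green, blue), "intrinsics" (3x3 intrinsics, pixels), "extrinsics" (4x4, takes a point from camera to world coordinates). Camera axes: x right, y down, z forward; pixel columns grow to the right and rows downward; lengths in m; the calibration is good to about 2 mm. The wrist camera is an equidistant fisheye: a pixel r from the principal point sees the ray r / f radians off the axis. A picture is of the moment at which its call begins. There is no depth.
- env.job_done(): hands the job in; it is judged then, once.
The state is a dict: "clock": time; "joint_positions": joint angles; "qd": joint speeds; "joint_efforts": joint torques, N m; "position": TCP position; "ee_rot": TCP orientation; "ft_force": force on the tool from outside, world axes, zero at the start; "torque": the same for the moment, N m; "finger_gap": finger opening in m; "grasp_force": force on a finger pad.
Only numpy, scipy, OpenCV 4.12 (cv2) and the standard library are available. Lean on these libraries where they do the work, as an engineer would, in place of code of your own. Each camera call takes 0.05 s, during which the arm holds its last target. There are 200 camera calls.

### The job

First lift both finished housings off the turntable and stand them upright in the black tray. Then take the oldest blank, the one against the stop at the low front end of the sloped lane, and stand it upright in the ring in the middle of the turntable; the blank behind it stays in the lane and slides down to the front. Load every new blank from the delivery mat into the lane behind it, upright, single file and with its broad face towards the stop like the ones already there, and leave the tools and other things on the bench alone.

Things in the scene. Friction and masses are not known exactly. Their poses are not given: they have to be found in the camera images.
- chute: polished steel lane on a fixed stand. Origin: lane floor, middle, at the inner face of the front stop; x uphill along the floor (234 mm, sloping 0.35 rad), away from the robot; y across; z square to the floor. Guides 12 mm high, 53 mm apart inside; front stop 36 mm high and wide; upper end open. Housings slide down by themselves to the stop or the housing in front
- oldest_mid (a point): the oldest blank, a plain aluminium housing block standing in the lane against the front stop, its thickness along the lane. 60 mm high, 36 mm thick (its own x), 48 mm wide (its own y), about 0.15 kg, own z up. The point is its centre, 30 mm above its underside
- second_mid (a point): a like blank standing in the lane right behind the oldest, same size and axes, point at its centre; it stays in the lane and slides to the front by itself when the oldest is gone
- turntable_top (a point): top centre of the turntable: a grey disc 170 mm across, 25 mm high over the bench, with a ring of 65 mm drawn round its middle; it spins freely about its upright axis, without a motor. The point is the middle of the disc's upper surface
- tray: black open tray for finished housings, 170 x 170 mm outside, walls 5 mm thick and 24 mm high, floor 5 mm thick, fixed to the bench; origin under its centre, z up
- finished1_mid (a point): a finished housing standing off-centre on the turntable: 60 mm high, 36 mm thick (its own x), 48 mm wide (its own y), about 0.15 kg, own z up, with a black round stub 20 mm across and 8 mm high on its top. The point is the centre of the block, 30 mm above its underside
- finished2_mid (a point): a finished housing standing off-centre on the turntable: 60 mm high, 36 mm thick (its own x), 48 mm wide (its own y), about 0.15 kg, own z up, with a black round stub 20 mm across and 8 mm high on its top. The point is the centre of the block, 30 mm above its underside
- new1_mid (a point): a new blank, if present, standing on the thin delivery mat (2 mm thick) on the bench at the robot's left: plain block, 60 mm high, 36 mm thick (its own x), 48 mm wide (its own y), about 0.15 kg, own z up. The point is its centre, 30 mm above its underside
- new2_mid (a point): a new blank, if present, standing on the thin delivery mat (2 mm thick) on the bench at the robot's left: plain block, 60 mm high, 36 mm thick (its own x), 48 mm wide (its own y), about 0.15 kg, own z up. The point is its centre, 30 mm above its underside
- new3_mid (a point): a new blank, if present, standing on the thin delivery mat (2 mm thick) on the bench at the robot's left: plain block, 60 mm high, 36 mm thick (its own x), 48 mm wide (its own y), about 0.15 kg, own z up. The point is its centre, 30 mm above its underside
- new4_mid (a point): a new blank, if present, standing on the thin delivery mat (2 mm thick) on the bench at the robot's left: plain block, 60 mm high, 36 mm thick (its own x), 48 mm wide (its own y), about 0.15 kg, own z up. The point is its centre, 30 mm above its underside
- new5_mid (a point): a new blank, if present, standing on the thin delivery mat (2 mm thick) on the bench at the robot's left: plain block, 60 mm high, 36 mm thick (its own x), 48 mm wide (its own y), about 0.15 kg, own z up. The point is its centre, 30 mm above its underside
- tape: cardboard tape core, 90 mm across, 24 mm high; a bystander, origin under its centre
- driver: screwdriver lying on the bench; a bystander
- spanner: spanner lying on the bench; a bystander
- spray: white bottle, 170 mm high; a bystander, origin under its centre
- mug: white mug, 90 mm high; a bystander, origin under its centre
- jar: small amber jar, 70 mm high; a bystander, origin under its centre
Things that resemble listed ones, but are neither listed nor needed, are in the scene too. What is shaped like the part that bears finished1_mid but green or red is not meant.

How it is judged:
On the way, in this order (a step that is already met when the one before it is completed fails the run):
1. both finished housings stand in the tray, let go (x of finished1_mid in the frame of tray between -0.08 and 0.08 m and y of finished1_mid in the frame of tray between -0.08 and 0.08 m and z of finished1_mid in the frame of tray between 0.025 and 0.045 m and angle between each of finished1, finished2's own z axis and vertical below 0.1 rad and contact force between each of finished1, finished2 and the fingers below 0.05 N and x of finished2_mid in the frame of tray between -0.08 and 0.08 m and y of finished2_mid in the frame of tray between -0.08 and 0.08 m and z of finished2_mid in the frame of tray between 0.025 and 0.045 m), for 0.2 s.
2. the oldest blank stands in the middle of the turntable, let go (horizontal distance between oldest_mid and turntable_top below 0.03 m and angle between oldest_mid's own z axis and vertical below 0.1 rad and contact force between oldest and the fingers below 0.05 N and z of oldest_mid in the frame of turntable_top between 0.022 and 0.038 m), for 0.2 s.
At the end, for the whole second after the job is handed in: Finished housings upright in the tray; oldest upright within 30 mm of the turntable's axis; second within 12 mm of the front stop; all new blanks on the lane floor behind it, square to it within 0.12 rad, thickness along the lane within 0.3 rad; all released, at rest (all of step 1 and all of step 2 and linear speed of each of finished1, finished2, oldest, second, new1, new2, new3, new4, new5 below 0.03 m/s and x of second_mid in the frame of chute between 0.008 and 0.03 m and y of second_mid in the frame of chute between -0.015 and 0.015 m and z of second_mid in the frame of chute between 0.02 and 0.04 m and angle between the z axis of each of second_mid, new1_mid, new2_mid, new3_mid, new4_mid, new5_mid and the z axis of chute, either way round below 0.12 rad and angle between the x axis of each of second_mid, new1_mid, new2_mid, new3_mid, new4_mid, new5_mid and the x axis of chute, either way round below 0.3 rad and x of new1_mid in the frame of chute between 0.042 and 0.225 m and y of new1_mid in the frame of chute between -0.015 and 0.015 m and z of new1_mid in the frame of chute between 0.02 and 0.04 m and contact force between each of new1, new2, new3, new4, new5 and the fingers below 0.05 N and x of new2_mid in the frame of chute between 0.042 and 0.225 m and y of new2_mid in the frame of chute between -0.015 and 0.015 m and z of new2_mid in the frame of chute between 0.02 and 0.04 m and x of new3_mid in the frame of chute between 0.042 and 0.225 m and y of new3_mid in the frame of chute between -0.015 and 0.015 m and z of new3_mid in the frame of chute between 0.02 and 0.04 m and x of new4_mid in the frame of chute between 0.042 and 0.225 m and y of new4_mid in the frame of chute between -0.015 and 0.015 m and z of new4_mid in the frame of chute between 0.02 and 0.04 m and x of new5_mid in the frame of chute between 0.042 and 0.225 m and y of new5_mid in the frame of chute between -0.015 and 0.015 m and z of new5_mid in the frame of chute between 0.02 and 0.04 m); the robot touches nothing.
It fails at once if the second blank is lifted out of the lane (z of second_mid in the frame of chute above 0.08 m).
It fails at once if a bystander is moved more than 30 mm (distance of any of tape, driver, spanner, spray, mug, jar from where it was at the start of the episode above 0.03 m).
Of new1, new2, new3, new4, new5 only 3 to 5 are there at a start; the rules pass over those that are not, and their reading is None.
At some moment in a run one of new1, new2, new3, new4, new5 may be knocked a few centimetres aside while the robot is not near it.
It also fails if it takes over 210 s, if anything falls off the work surface, if the arm or the gripper's body presses on something with over 40 N, if the wrist force passes 120 N, or if a joint passes its speed limit or range.

## Working session

There is one attempt and no reset: what is moved stays moved. The work goes in short steps, Python scripts to look and compute and a tool call to move; the robot and the scene stay as the last step left them, time stands still between calls to the robot, and variables do not carry over. Pictures are saved under pics/ and viewed, at most 14 in all, crops included, and the job is handed in when it is done.

Besides the shell and the picture viewer there is one more tool, called after "Request:" as name(argument=value, ...) on one line, values as JSON. move_arm: Moves the arm, as the interface text tells. Its arguments: {"type":"object","properties":{"increments":{"type":"array"},"grip_force":{"type":"number"}},"required":["increments"]}

```bash
mkdir -p pics; ls; python3 - <<'E'
from station import env
import cv2,numpy as np
s=env.sense();print({k:np.round(v,4).tolist() for k,v in s.items()})
for n in ["scene","top"]:
    f=env.grab_frame(n);cv2.imwrite(f"pics/{n}0.png",f["color"][:,:,::-1]);np.savez(f"{n}0.npz",**f)
    print(n,np.round(f["intrinsics"],1).tolist(),np.round(f["extrinsics"],4).tolist())
E
```

```text
pics
{'clock': 0.0, 'joint_positions': [-1.2805, 0.4942, 1.3461, 0.0, 1.3025, -0.0955], 'qd': [-0.001, -0.0006, -0.0012, 0.0012, -0.0011, -0.0007], 'joint_efforts': [-0.0045, -87.8826, -38.1867, 0.0705, 0.0533, -0.0001], 'position': [0.2351, -0.5787, 0.2133], 'ee_rot': [0.9815, 0.1917, -0.0, -0.0006], 'ft_force': [0.3001, -0.3063, 0.7905], 'torque': [-0.055, -0.0043, 0.0706], 'grasp_force': 0.0, 'finger_gap': 0.0912}
scene [[387.4, 0.0, 250.2], [0.0, 387.4, 185.8], [0.0, 0.0, 1.0]] [[0.3822, 0.6917, -0.6128, 1.3487], [0.9239, -0.2969, 0.2411, -0.4151], [-0.0152, -0.6584, -0.7526, 1.0914], [0.0, 0.0, 0.0, 1.0]]
top [[453.7, 0.0, 253.7], [0.0, 453.7, 189.8], [0.0, 0.0, 1.0]] [[-0.0215, -0.9986, 0.0484, 0.4619], [-0.9998, 0.0213, -0.0046, -0.0747], [0.0036, -0.0484, -0.9988, 1.4538], [0.0, 0.0, 0.0, 1.0]]
```

View pics/scene0.png

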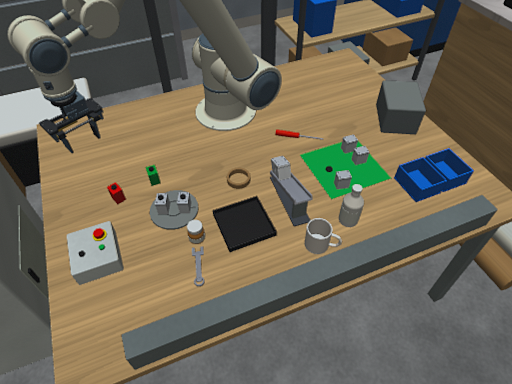

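View pics/top0.png

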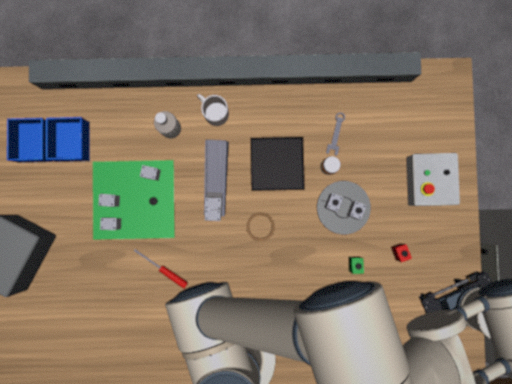

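```bash
python3 - <<'E'
import cv2
t=cv2.imread("pics/top0.png");s=cv2.imread("pics/scene0.png")
a=cv2.resize(t[130:250,85:245],None,fx=4.5,fy=4.5,interpolation=2)[:, :720]
b=cv2.resize(t[120:280,240:420],None,fx=4,fy=4,interpolation=2)[:600]
cv2.imwrite("pics/a.png",a);cv2.imwrite("pics/b.png",b[:590])
E
```

```text
(no output)
```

View pics/a.png

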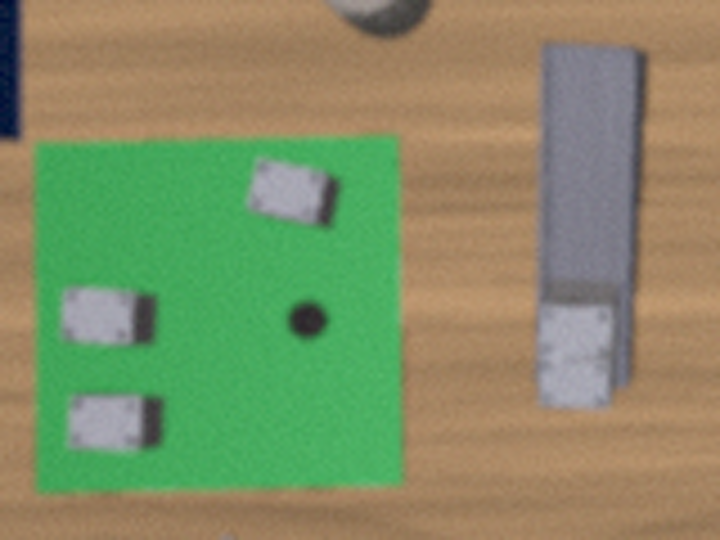

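View pics/b.png

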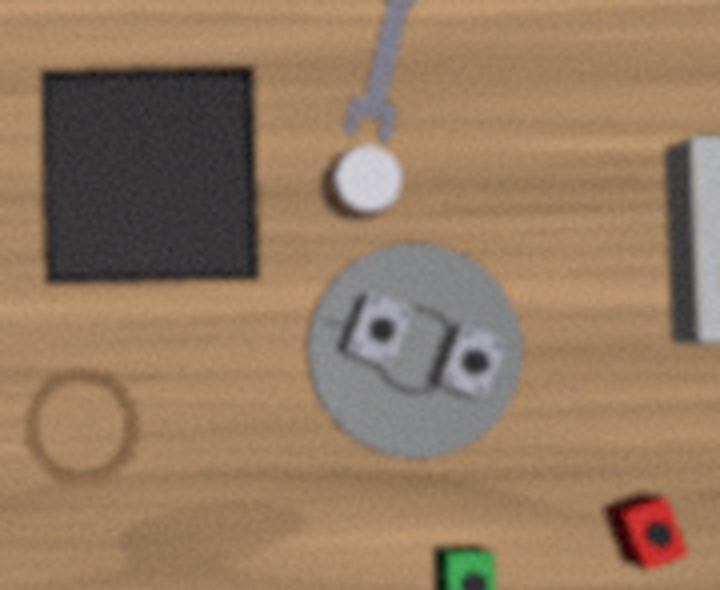

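```bash
cat > h.py <<'E'
import numpy as np,cv2
from scipy.spatial.transform import Rotation as R
def ray(f,p):
    K,E=f["intrinsics"],f["extrinsics"];d=E[:3,:3]@np.linalg.solve(K,[p[0],p[1],1.]);return E[:3,3],d/np.linalg.norm(d)
def onz(f,p,z):
    o,d=ray(f,p);return o+d*(z-o[2])/d[2]
def tri(f,p,g,q):
    A=np.zeros((3,3));b=np.zeros(3);rs=[ray(f,p),ray(g,q)]
    for o,d in rs:
        M=np.eye(3)-np.outer(d,d);A+=M;b+=M@o
    x=np.linalg.solve(A,b);return x,max(np.linalg.norm(np.cross(x-o,d)) for o,d in rs)
def proj(f,X):
    E=np.linalg.inv(f["extrinsics"]);c=E[:3,:3]@X+E[:3,3];u=f["intrinsics"]@c;return u[:2]/u[2]
def tops(f,roi,z,thr=165,amin=60):
    """bright grey tops in roi (x0,y0,x1,y1) -> centre, long-side yaw(deg), sizes mm on plane z"""
    c=f["color"];hsv=cv2.cvtColor(c,cv2.COLOR_RGB2HSV);m=((c.min(2)>thr)&(hsv[:,:,1]<40)).astype(np.uint8)
    k=np.zeros_like(m);x0,y0,x1,y1=roi;k[y0:y1,x0:x1]=m[y0:y1,x0:x1]
    k=cv2.morphologyEx(k,cv2.MORPH_CLOSE,np.ones((5,5)));out=[]
    for q in cv2.findContours(k,0,1)[0]:
        if cv2.contourArea(q)<amin: continue
        w=np.array([onz(f,p,z)[:2] for p in q[:,0]],np.float32)
        (cx,cy),(a,b),t=cv2.minAreaRect(w*1000)
        if b>a: t+=90;a,b=b,a
        out.append((np.round([cx,cy,a,b],1).tolist(),round((t+90)%180-90,1)))
    return out
E
python3 - <<'E'
from h import *
T=dict(np.load("top0.npz"));S=dict(np.load("scene0.npz"))
print("new",tops(T,(93,160,175,240),.062,150)); print("fin",tops(T,(318,180,370,235),.085,150)); print("lane",tops(T,(200,192,225,222),.13,150))
print(T["color"][200:204,108:112].mean((0,1)),T["color"][205,325:330].mean(0))
c=T["color"];g=(c.max(2)<75).astype(np.uint8);k=np.zeros_like(g);k[130:200,245:310]=g[130:200,245:310]
q=max(cv2.findContours(k,0,1)[0],key=cv2.contourArea);w=np.array([onz(T,p,.024)[:2]*1000 for p in q[:,0]],np.float32);print("tray",cv2.minAreaRect(w))
h=cv2.cvtColor(c,cv2.COLOR_RGB2HSV);g=((h[:,:,1]<40)&(c.max(2)>80)).astype(np.uint8);k=g*0;k[176:240,312:375]=g[176:240,312:375]
q=max(cv2.findContours(k,0,1)[0],key=cv2.contourArea);w=np.array([onz(T,p,.025)[:2]*1000 for p in q[:,0]],np.float32);print("disc",cv2.minEnclosingCircle(w),cv2.fitEllipse(w))
s=cv2.cvtColor(S["color"],cv2.COLOR_RGB2BGR);cv2.imwrite("pics/c.png",cv2.resize(s[145:235,255:335],None,fx=6.6,fy=6.6,interpolation=2))
E
```

```text
new [([435.7, 366.3, 42.9, 27.4], 88.8), ([507.6, 371.9, 43.0, 30.6], 88.8), ([591.0, 242.5, 43.1, 30.8], 88.8)]
fin [([461.3, -395.3, 46.1, 32.4], -23.6), ([486.8, -326.4, 46.0, 33.3], -20.1)]
lane [([472.6, 40.5, 64.1, 43.7], -1.2)]
[162.875  162.4375 174.5   ] [111.2 110.  116.6]
tray ((614.6558227539062, -156.9080810546875), (164.54226684570312, 165.25558471679688), 88.80169677734375)
disc ((470.5302429199219, -362.0372314453125), 83.8801498413086) ((470.5980224609375, -362.1785583496094), (164.1982421875, 164.85011291503906), 50.406768798828125)
```

View pics/c.png

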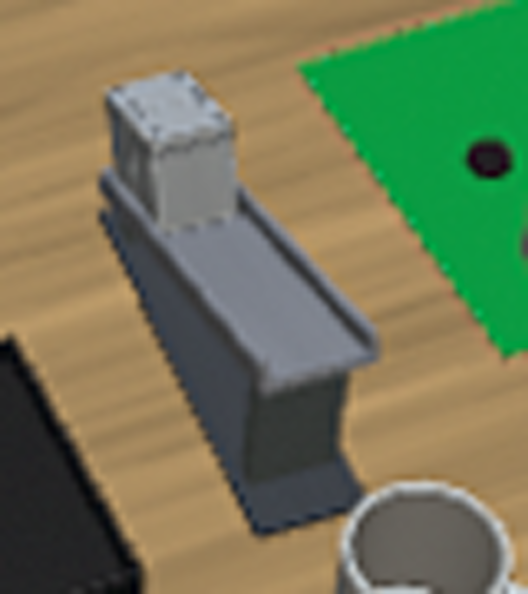

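```bash
python3 - <<'E'
from h import *
T=dict(np.load("top0.npz"));S=dict(np.load("scene0.npz"))
a=lambda x,y:(85+x/4.5-.5+.1,130+y/4.5-.4); c=lambda x,y:(255+x/6.6-.4,145+y/6.6-.4)
for n,p,q in [("guide end -y",(637,50),(262,380)),("guide end +y",(543,45),(377,340)),("blk up -y",(612,305),(152,147)),("blk up +y",(541,303),(235,125)),("blk low -y",(611,407),(107,95)),("blk low +y",(539,404),(183,72)),("guide low -y",(629,387),(101,180))]:
    x,e=tri(T,a(*p),S,c(*q));print(n,np.round(x*1000,1),round(e*1000,1))
# subpixel tops
def tops2(roi,z,thr,ref):
    x0,y0,x1,y1=roi;g=T["color"][y0:y1,x0:x1].astype(np.float32)
    u=cv2.resize(cv2.GaussianBlur(g,(0,0),.7),None,fx=8,fy=8,interpolation=cv2.INTER_CUBIC)
    m=((u.min(2)>thr)&(u.max(2)-u.min(2)<35)).astype(np.uint8);m=cv2.morphologyEx(m,cv2.MORPH_CLOSE,np.ones((9,9)));m=cv2.morphologyEx(m,cv2.MORPH_OPEN,np.ones((15,15)))
    for q in cv2.findContours(m,0,1)[0]:
        if cv2.contourArea(q)<3000: continue
        w=np.array([onz(T,(x0+(p[0]+.5)/8-.5,y0+(p[1]+.5)/8-.5),z)[:2]*1000 for p in q[:,0]],np.float32)
        r=cv2.minAreaRect(w);(cx,cy),(A,B),t=r
        if B>A:t+=90;A,B=B,A
        print(ref,np.round([cx,cy,A,B,(t+90)%180-90],1))
tops2((93,160,175,240),.062,115,"new");tops2((318,180,370,235),.085,140,"fin")
E
```

```text
guide end -y [674.9  -0.8 116.4] 1.8
guide end +y [678.5  60.2 122. ] 1.5
blk up -y [507.2  19.  112.1] 1.7
blk up +y [509.7  66.1 112. ] 2.3
blk low -y [440.1  23.2  88. ] 2.4
blk low +y [442.7  69.8  90.1] 1.2
guide low -y [453.   14.6  35.5] 2.9
new [436.2 366.1  48.3  35.8  88.8]
new [508.2 370.8  48.   35.7  84.4]
new [590.4 241.6  48.5  36.3  77.1]
fin [ 448.4 -390.9   36.    20.3   65.2]
fin [ 472.6 -403.    36.7   24.3   58.4]
fin [ 487.5 -327.4   50.9   37.3  -21.7]
```

```bash
cat >> h.py <<'E'
def Rt(zdir,ydir):
    z=np.array(zdir,float);z/=np.linalg.norm(z);y=np.array(ydir,float);y-=z*(y@z);y/=np.linalg.norm(y)
    return R.from_matrix(np.column_stack([np.cross(y,z),y,z]))
def down(deg): # tool y along world heading deg
    return Rt([0,0,-1],[np.cos(np.radians(deg)),np.sin(np.radians(deg)),0])
TH=np.radians(-3.7);SL=.35;O=np.array([462,45.2,32.])
U=np.array([np.cos(SL)*np.cos(TH),np.cos(SL)*np.sin(TH),np.sin(SL)]);YL=np.array([-np.sin(TH),np.cos(TH),0]);N=np.cross(U,YL)
def lane(s,h,y=0): return O+U*s+YL*y+N*h   # mm
LR=lambda sg=-1:Rt(-N,sg*YL)
def near(r0,r): # half-turn-equivalent nearest
    r2=r*R.from_euler('z',180,degrees=True);return r if (r0.inv()*r).magnitude()<=(r0.inv()*r2).magnitude() else r2
def plan(targets,pose=None):
    """targets: (TCP mm, Rotation); prints increment for each successive call"""
    from station import env
    s=env.sense();p=np.array(s["position"])*1000;r=R.from_quat(s["ee_rot"])
    for P,q in targets:
        q=near(r,q)
        print(np.round((r.inv()*q).as_rotvec(degrees=True),1).tolist(),np.round(r.inv().apply(P-p),1).tolist(),"| dist",round(np.linalg.norm(P-p)),"ang",round(np.degrees((r.inv()*q).magnitude())))
        p,r=np.array(P,float),q
E
python3 - <<'E'
from h import *
T=dict(np.load("top0.npz"));S=dict(np.load("scene0.npz"))
print("spray cap",tri(T,(160,117),S,(356,189)));print("spray base-ish",onz(T,(175,134),0),onz(S,(350,224),0))
print("jar",tri(T,(332,164),S,(195,226)));print("mug",tri(T,(215,109),S,(319,231)))
plan([([487.5,-327.4,180],down(68.3)),([487.5,-327.4,47],down(68.3)),([487.5,-327.4,190],down(68.3)),([612,-122,190],down(90)),([612,-122,28],down(90))])
E
```

```text
spray cap (array([0.73818542, 0.18222419, 0.16553336]), np.float64(0.0008634148975839218))
spray base-ish [0.71783169 0.16842814 0.        ] [0.75585092 0.18260675 0.        ]
jar (array([ 0.60390195, -0.3198331 ,  0.06925129]), np.float64(0.0031429879667026184))
mug (array([0.78062718, 0.03481365, 0.07492849]), np.float64(0.002830313258388963))
[-0.1, 0.0, 43.8] [328.4, -137.9, 33.6] | dist 358 ang 44
[0.0, 0.0, 0.0] [0.0, 0.0, 133.0] | dist 133 ang 0
[0.0, 0.0, 0.0] [0.0, 0.0, -143.0] | dist 143 ang 0
[0.0, 0.0, -21.7] [39.7, -236.9, 0.0] | dist 240 ang 22
[0.0, 0.0, 0.0] [0.0, 0.0, 162.0] | dist 162 ang 0
```

Request:
move_arm(increments=[[0, 0, 7, 41, -17, 4, 0.34], [0, 0, 14, 82, -34, 8, 0.34], [0, 0, 21, 123, -52, 12, 0.34], [0, 0, 28, 164, -69, 17, 0.34], [0, 0, 35, 205, -86, 21, 0.34], [0, 0, 40, 246, -103, 25, 0.34], [0, 0, 43.8, 287, -120, 30, 0.34], [0, 0, 43.8, 315, -132, 33, 0.34]], grip_force=20)

```text
clock: 0.77
position: [0.4575, -0.3575, 0.1836]
ee_rot: [0.982, -0.191, -0.0, -0.0]
ft_force: [1.3, -0.4, -0.5]
finger_gap: 0.0603
grasp_force: 0.0
```

```bash
python3 - <<'E'
from h import *
from station import env
f=env.grab_frame("wrist");print(f["intrinsics"][0,0]);cv2.imwrite("pics/w1.png",f["color"][:,:,::-1])
T=env.grab_frame("top");S=env.grab_frame("scene")
plan([([487.5,-327.4,180],down(68.3))]);print(env.sense()["joint_positions"])
E
```

```text
297.3186396354542
[-0.0, 0.1, 0.2] [16.7, -38.0, 3.3] | dist 42 ang 0
[-7.64533839e-01  4.63092438e-01  1.49562516e+00  2.63920754e-04
  1.18406133e+00  1.18063786e+00]
```

View pics/w1.png

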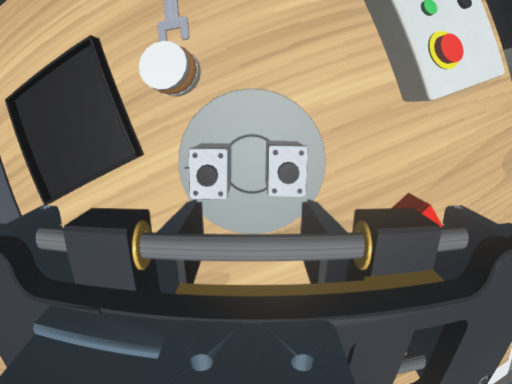

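```bash
cat >> h.py <<'E'
def wray(f,p):
    K,E=f["intrinsics"],f["extrinsics"];a=(p[0]-K[0,2])/K[0,0];b=(p[1]-K[1,2])/K[1,1];t=np.hypot(a,b)
    d=np.array([np.sin(t)*a/t,np.sin(t)*b/t,np.cos(t)]);return E[:3,3],E[:3,:3]@d
def wonz(f,p,z):
    o,d=wray(f,p);return 1000*(o+d*(z-o[2])/d[2])
E
python3 - <<'E'
from h import *
from station import env
f=env.grab_frame("wrist")
c=f["color"].copy();m=(c.max(2)<60).astype(np.uint8);k=m*0;k[155:190,190:305]=m[155:190,190:305]
n,l,st,ce=cv2.connectedComponentsWithStats(k)
for i in range(1,n):
    if st[i,4]>100: print(st[i],wonz(f,ce[i],.093))
for p in [(190,151),(227,150),(229,197),(192,198),(268,147),(306,147),(307,193),(268,195),(253,89),(325,160),(180,160),(252,232)]: print(p,wonz(f,p,.085 if p[1]!=89 and p not in[(325,160),(180,160),(252,232)] else .025)[:2].round(1))
E
```

```text
(190, 151) [ 511.  -318.5]
(227, 150) [ 498.9 -350.6]
(229, 197) [ 457.4 -335.4]
(192, 198) [ 469.3 -302.1]
(268, 147) [ 487.9 -386.1]
(306, 147) [ 475.5 -418.6]
(307, 193) [ 434.1 -405.2]
(268, 195) [ 445.9 -370.1]
(253, 89) [ 546.4 -394.8]
(325, 160) [ 443.8 -442.4]
(180, 160) [ 504.  -289.1]
(252, 232) [ 393.5 -333.5]
```

Request:
move_arm(increments=[[0, 0, 0, 8, -19, 3, 0.34], [0, 0, 0, 15.3, -37.6, 30, 0.34], [0, 0, 0, 15.3, -37.6, 70, 0.34], [0, 0, 0, 15.3, -37.6, 105, 0.34], [0, 0, 0, 15.3, -37.6, 130, 0.34], [0, 0, 0, 15.3, -37.6, 136.5, 0.34], [0, 0, 0, 15.3, -37.6, 136.5, 1], [0, 0, 0, 15.3, -37.6, 136.5, 1]])

```text
clock: 1.63
position: [0.4847, -0.3308, 0.0484]
ee_rot: [0.982, -0.189, 0.0, 0.0]
ft_force: [0.4, 1.0, 0.3]
finger_gap: 0.05
grasp_force: 0.0
```

Request:
move_arm(increments=[[0, 0, 0, 0, 0, 0, 1], [0, 0, 0, 0, 0, 0, 1], [0, 0, 0, 0, 0, 0, 1], [0, 0, 0, 0, 0, -10, 1], [0, 0, 0, 0, 0, -40, 1], [0, 0, 0, 0, 0, -80, 1], [0, 0, 0, 0, 0, -120, 1], [0, 0, 0, 0, 0, -143, 1]])

```text
clock: 2.3
position: [0.4856, -0.3304, 0.1958]
ee_rot: [0.982, -0.188, 0.002, 0.001]
ft_force: [1.0, -1.5, -1.1]
finger_gap: 0.0359
grasp_force: 20.0
```

```bash
python3 - <<'E'
from h import *
plan([([612,-122,185],down(90)),([612,-122,28],down(90))])
E
```

```text
[0.1, -0.3, -21.7] [40.4, -240.4, 10.6] | dist 244 ang 22
[0.0, 0.0, 0.0] [0.0, 0.0, 157.0] | dist 157 ang 0
```

Request:
move_arm(increments=[[0, 0, -5, 7, -40, 2, 1], [0, 0, -10, 14, -80, 4, 1], [0, 0, -15, 20, -120, 6, 1], [0, 0, -20, 27, -160, 8, 1], [0, 0, -21.7, 34, -200, 10, 1], [0, 0, -21.7, 40.4, -240, 10, 1], [0, 0, -21.7, 40.4, -240, 10, 1], [0, 0, -21.7, 40.4, -240, 10, 1]])

```text
clock: 2.97
position: [0.6118, -0.1196, 0.1814]
ee_rot: [1.0, 0.002, 0.0, 0.0]
ft_force: [-0.1, -0.9, -0.9]
finger_gap: 0.0355
grasp_force: 20.0
```

Request:
move_arm(increments=[[0, 0, 0, 0, 0, 0, 1]])

```text
clock: 3.05
position: [0.6108, -0.1216, 0.1812]
ee_rot: [1.0, 0.0, 0.0, 0.0]
ft_force: [0.3, -0.6, -0.8]
finger_gap: 0.0358
grasp_force: 20.0
```

```bash
python3 - <<'E'
from h import *
plan([([612,-122,29],down(90))])
E
```

```text
[0.0, -0.0, 0.0] [1.1, 0.3, 152.2] | dist 152 ang 0
```

Request:
move_arm(increments=[[0, 0, 0, 1, 0, 35, 1], [0, 0, 0, 1, 0, 75, 1], [0, 0, 0, 1, 0, 110, 1], [0, 0, 0, 1, 0, 135, 1], [0, 0, 0, 1, 0, 147, 1], [0, 0, 0, 1, 0, 152, 1], [0, 0, 0, 1, 0, 152, 1], [0, 0, 0, 1, 0, 152, 1]])

```text
clock: 3.72
position: [0.6124, -0.1227, 0.0296]
ee_rot: [1.0, -0.0, 0.001, 0.0]
ft_force: [0.2, -0.1, -0.8]
finger_gap: 0.0359
grasp_force: 20.0
```

Request:
move_arm(increments=[[0, 0, 0, 0, 0, 1, 0.9], [0, 0, 0, 0, 0, 1, 0.45], [0, 0, 0, 0, 0, 1, 0.45], [0, 0, 0, 0, 0, -5, 0.45], [0, 0, 0, 0, 0, -40, 0.45], [0, 0, 0, 0, 0, -80, 0.4], [0, 0, 0, 0, 0, -120, 0.34], [0, 0, 0, 0, 0, -152, 0.34]])

```text
clock: 4.38
position: [0.6123, -0.1218, 0.1841]
ee_rot: [1.0, 0.0, 0.001, 0.0]
ft_force: [0.1, 0.0, 1.6]
finger_gap: 0.06
grasp_force: 0.0
```

```bash
python3 - <<'E'
from h import *
plan([([461,-395,181],down(69)),([461,-395,47],down(69))])
E
```

```text
[0.0, -0.1, 21.0] [-151.4, 273.2, 3.0] | dist 312 ang 21
[0.0, 0.0, 0.0] [0.0, 0.0, 134.0] | dist 134 ang 0
```

Request:
move_arm(increments=[[0, 0, 5, -19, 34, 0, 0.34], [0, 0, 10, -38, 68, 0, 0.34], [0, 0, 15, -57, 102, 0, 0.34], [0, 0, 20, -76, 137, 0, 0.34], [0, 0, 21, -95, 171, 0, 0.34], [0, 0, 21, -114, 205, 0, 0.34], [0, 0, 21, -133, 240, 0, 0.34], [0, 0, 21, -151, 273, 0, 0.34]])

```text
clock: 5.05
position: [0.4597, -0.3964, 0.1813]
ee_rot: [0.983, -0.182, 0.0, 0.0]
ft_force: [0.6, -0.4, 0.6]
finger_gap: 0.0603
grasp_force: 0.0
```

Request:
move_arm(increments=[[0, 0, 0, 0, 0, 0, 0.34], [0, 0, 0, 0, 0, 0, 0.34]])

```text
clock: 5.22
position: [0.4599, -0.3964, 0.1809]
ee_rot: [0.983, -0.184, 0.0, 0.0]
ft_force: [0.4, 0.2, -0.6]
finger_gap: 0.0602
grasp_force: 0.0
```

```bash
python3 - <<'E'
from h import *
from station import env
f=env.grab_frame("wrist");c=f["color"];cv2.imwrite("pics/w2.png",c[:,:,::-1])
m=((c.min(2)>170)&(c.max(2).astype(int)-c.min(2)<30)).astype(np.uint8);m[:100]=0;m[215:]=0;m[:,:170]=0;m[:,340:]=0
m=cv2.morphologyEx(m,cv2.MORPH_CLOSE,np.ones((15,15)))
for q in cv2.findContours(m,0,1)[0]:
    if cv2.contourArea(q)<300: continue
    w=np.array([wonz(f,p,.085)[:2] for p in q[:,0]],np.float32);print(cv2.boundingRect(q),cv2.minAreaRect(w))
plan([([461,-395,47],down(69))])
E
```

```text
(230, 165, 41, 50) ((458.58203125, -395.9958801269531), (35.84716033935547, 47.03050994873047), 66.36640930175781)
(218, 106, 69, 46) ((511.2312316894531, -419.510986328125), (72.51766204833984, 23.797073364257812), 35.234397888183594)
[-0.0, -0.0, -0.1] [0.3, -0.2, 133.8] | dist 134 ang 0
```

View pics/w2.png

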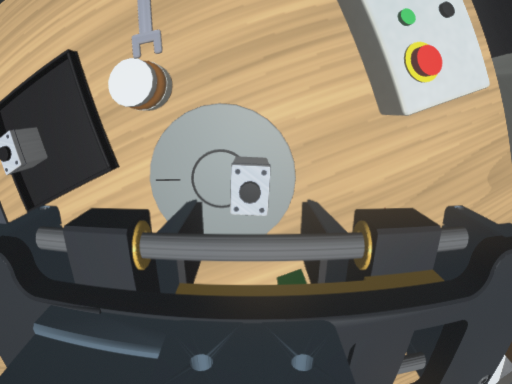

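Request:
move_arm(increments=[[0, 0, 1, -1, 0, 35, 0.34], [0, 0, 1, -1, 0, 75, 0.34], [0, 0, 1, -1, 0, 110, 0.34], [0, 0, 1, -1, 0, 130, 0.34], [0, 0, 1, -1, 0, 134, 0.34], [0, 0, 1, -1, 0, 134, 1], [0, 0, 1, -1, 0, 134, 1], [0, 0, 1, -1, 0, 134, 1]])

```text
clock: 5.93
position: [0.4612, -0.3948, 0.0483]
ee_rot: [0.982, -0.19, 0.001, 0.001]
ft_force: [-0.3, 0.1, 0.9]
finger_gap: 0.0431
grasp_force: 0.0
```

Request:
move_arm(increments=[[0, 0, 0, 0, 0, 0, 1], [0, 0, 0, 0, 0, 0, 1], [0, 0, 0, 0, 0, -10, 1], [0, 0, 0, 0, 0, -40, 1], [0, 0, 0, 0, 0, -80, 1], [0, 0, 0, 0, 0, -110, 1], [0, 0, 0, 0, 0, -134, 1], [0, 0, 0, 0, 0, -134, 1]])

```text
clock: 6.6
position: [0.4618, -0.3962, 0.1868]
ee_rot: [0.982, -0.191, 0.004, 0.003]
ft_force: [1.0, 0.1, -2.0]
finger_gap: 0.0363
grasp_force: 19.6
```

```bash
python3 - <<'E'
from h import *
plan([([616,-193,182],down(90)),([616,-193,29],down(90))])
E
```

```text
[0.3, -0.4, -22.0] [66.9, -246.2, 4.4] | dist 255 ang 22
[0.0, 0.0, 0.0] [0.0, 0.0, 153.0] | dist 153 ang 0
```

Request:
move_arm(increments=[[0, 0, -5, 10, -38, 0, 1], [0, 0, -10, 20, -76, 0, 1], [0, 0, -15, 31, -114, 0, 1], [0, 0, -20, 42, -152, 0, 1], [0, 0, -22, 52, -190, 0, 1], [0, 0, -22, 62, -228, 0, 1], [0, 0, -22, 67, -246, 0, 1], [0, 0, -22, 67, -246, 0, 1]])

```text
clock: 7.27
position: [0.6163, -0.1876, 0.1807]
ee_rot: [1.0, 0.002, 0.0, -0.0]
ft_force: [-0.7, 0.0, -1.8]
finger_gap: 0.036
grasp_force: 20.0
```

Request:
move_arm(increments=[[0, 0, 0, 0, 0, 0, 1], [0, 0, 0, 0, 0, 0, 1]])

```text
clock: 7.43
position: [0.6138, -0.1917, 0.1805]
ee_rot: [1.0, 0.0, -0.0, 0.0]
ft_force: [0.1, -0.6, -2.1]
finger_gap: 0.0357
grasp_force: 20.0
```

```bash
python3 - <<'E'
from h import *
plan([([616,-193,29],down(90))])
E
```

```text
[0.0, 0.0, 0.0] [2.2, 1.3, 151.5] | dist 152 ang 0
```

Request:
move_arm(increments=[[0, 0, 0, 2, 1, 35, 1], [0, 0, 0, 2, 1, 75, 1], [0, 0, 0, 2, 1, 110, 1], [0, 0, 0, 2, 1, 135, 1], [0, 0, 0, 2, 1, 147, 1], [0, 0, 0, 2, 1, 152, 1], [0, 0, 0, 2, 1, 152, 1], [0, 0, 0, 2, 1, 152, 1]])

```text
clock: 8.1
position: [0.6166, -0.1933, 0.0295]
ee_rot: [1.0, -0.0, 0.001, 0.0]
ft_force: [0.2, 0.0, -1.5]
finger_gap: 0.0358
grasp_force: 20.0
```

Request:
move_arm(increments=[[0, 0, 0, 0, 0, 0.5, 0.9], [0, 0, 0, 0, 0, 0.5, 0.45], [0, 0, 0, 0, 0, 0.5, 0.45], [0, 0, 0, 0, 0, -5, 0.45], [0, 0, 0, 0, 0, -40, 0.45], [0, 0, 0, 0, 0, -80, 0.4], [0, 0, 0, 0, 0, -120, 0.2], [0, 0, 0, 0, 0, -152, 0.2]])

```text
clock: 8.77
position: [0.6167, -0.1925, 0.1841]
ee_rot: [1.0, 0.0, 0.001, 0.0]
ft_force: [0.7, -0.5, 0.3]
finger_gap: 0.0651
grasp_force: 0.0
```

```bash
python3 - <<'E'
from h import *
plan([(lane(18,130-19),LR()),(lane(18,21),LR()),(lane(18,150),LR())])
E
```

```text
[-0.6, 19.9, 3.7] [-175.9, -239.1, 41.1] | dist 300 ang 20
[0.0, 0.0, 0.0] [-0.0, -0.0, 90.0] | dist 90 ang 0
[0.0, 0.0, 0.0] [0.0, 0.0, -129.0] | dist 129 ang 0
```

Request:
move_arm(increments=[[0, 0, 0, -22, -30, 0, 0.2], [0, 3, 1, -44, -60, 0, 0.2], [0, 8, 2, -66, -90, 0, 0.2], [0, 13, 3, -88, -120, 5, 0.2], [-0.6, 18, 3.7, -110, -150, 10, 0.2], [-0.6, 19.9, 3.7, -132, -180, 20, 0.2], [-0.6, 19.9, 3.7, -154, -210, 30, 0.2], [-0.6, 19.9, 3.7, -176, -239, 41, 0.2]])

```text
clock: 9.43
position: [0.4386, 0.0476, 0.14]
ee_rot: [0.984, -0.032, 0.174, 0.005]
ft_force: [1.4, -0.1, -0.5]
finger_gap: 0.0728
grasp_force: 0.0
```

Request:
move_arm(increments=[[0, 0, 0, 0, 0, 0, 0.2], [0, 0, 0, 0, 0, 0, 0.2], [0, 0, 0, 0, 0, 0, 0.2]])

```text
clock: 9.68
position: [0.4412, 0.0467, 0.1401]
ee_rot: [0.984, -0.032, 0.174, 0.005]
ft_force: [0.5, -0.8, -0.6]
finger_gap: 0.073
grasp_force: 0.0
```

```bash
python3 - <<'E'
from h import *
from station import env
f=env.grab_frame("wrist");np.savez("w3.npz",**f);c=f["color"];cv2.imwrite("pics/w3.png",cv2.resize(c[:270,100:420,::-1],None,fx=2.2,fy=2.2,interpolation=2))
plan([(lane(18,21),LR())])
E
```

```text
[-0.0, 0.0, -0.0] [0.2, -0.2, 87.6] | dist 88 ang 0
```

View pics/w3.png

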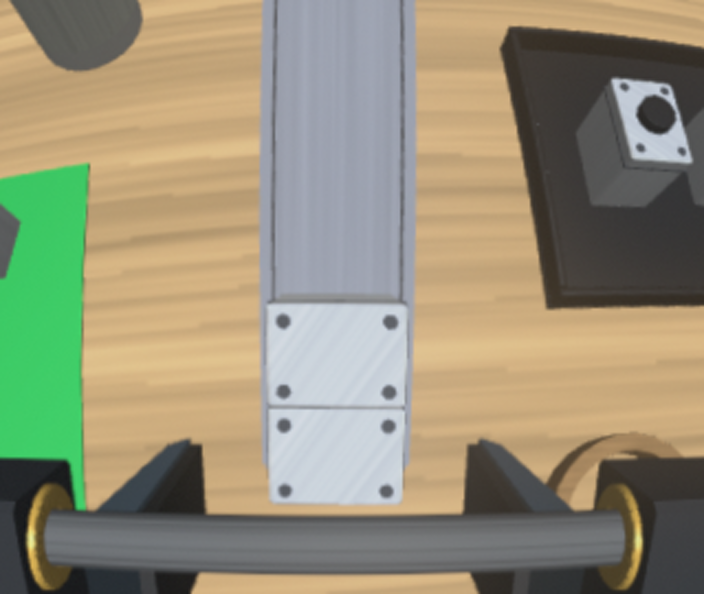

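```bash
python3 - <<'E'
from h import *
f=dict(np.load("w3.npz"))
def sy(p,h):
    o,d=wray(f,(100+p[0]/2.2-.27,p[1]/2.2-.27));o=o*1000-O;t=(h-o@N)/(d@N);x=o+d*t;return np.round([x@U,x@YL],1)
for p in [(269,407),(405,407),(271,503),(401,503),(267,304),(407,304)]: print("top",p,sy(p,60))
for p in [(274,250),(404,250),(275,50),(402,50)]: print("floor",p,sy(p,0))
for p in [(262,250),(413,250),(265,30),(416,30)]: print("guide",p,sy(p,12))
E
```

```text
top (269, 407) [31.7 20.9]
top (405, 407) [ 31.7 -25.9]
top (271, 503) [-3.7 21.2]
top (401, 503) [ -3.7 -25.5]
top (267, 304) [67.1 21. ]
top (407, 304) [ 67.2 -25.9]
floor (274, 250) [85.6 24. ]
floor (404, 250) [ 85.7 -30.9]
floor (275, 50) [173.9  23.8]
floor (402, 50) [174.  -30.3]
guide (262, 250) [85.6 27.8]
guide (413, 250) [ 85.7 -33.4]
guide (265, 30) [179.3  26.9]
guide (416, 30) [179.5 -35. ]
```

Request:
move_arm(increments=[[0, 0, 0, -3, 1, 20, 0.25], [0, 0, 0, -3, 1, 45, 0.25], [0, 0, 0, -3, 1, 65, 0.25], [0, 0, 0, -3, 1, 80, 0.25], [0, 0, 0, -3, 1, 86, 0.25], [0, 0, 0, -3, 1, 86, 0.25], [0, 0, 0, -3, 1, 86, 0.6], [0, 0, 0, -3, 1, 86, 0.6]])

```text
clock: 10.4
position: [0.4669, 0.0436, 0.0583]
ee_rot: [0.984, -0.032, 0.173, 0.005]
ft_force: [0.2, -0.2, -1.1]
finger_gap: 0.058
grasp_force: 0.0
```

Request:
move_arm(increments=[[0, 0, 0, 0, 0, 0, 0.6], [0, 0, 0, 0, 0, 0, 0.6], [0, 0, 0, 0, 0, 0, 0.6]])

```text
clock: 10.65
position: [0.4669, 0.0439, 0.0584]
ee_rot: [0.984, -0.032, 0.174, 0.005]
ft_force: [-3.6, -3.6, 10.8]
finger_gap: 0.0481
grasp_force: 20.0
```

```bash
python3 - <<'E'
from h import *
from station import env
s=env.sense();p=np.array(s["position"])*1000-O;print(p@U,p@YL,p@N,s["ft_force"],s["finger_gap"],s["grasp_force"])
f=env.grab_frame("top");T0=np.load("top0.npz")
c=cv2.resize(f["color"][180:230,195:235,::-1],None,fx=10,fy=10)
d=cv2.resize(env.grab_frame("scene")["color"][145:195,260:300,::-1],None,fx=10,fy=10)
cv2.imwrite("pics/g.png",np.hstack([c,d])[:590])
E
```

```text
13.716972147781812 -0.936402578458356 23.100229521700186 [-3.5795342  -3.6246544  10.84069289] 0.04814429672076036 20.000570118427277
```

Request:
move_arm(increments=[[0, 0, 0, 0, 0, -4, 0.6], [0, 0, 0, 0, 0, -12, 0.6], [0, 0, 0, 0, 0, -25, 0.6], [0, 0, 0, 0, 0, -45, 0.6], [0, 0, 0, 0, 0, -70, 0.6], [0, 0, 0, 0, 0, -100, 0.6], [0, 0, 0, 0, 0, -120, 0.6], [0, 0, 0, 0, 0, -120, 0.6]])

```text
clock: 11.42
position: [0.4252, 0.0469, 0.1739]
ee_rot: [0.984, -0.032, 0.175, 0.005]
ft_force: [0.4, 0.1, -2.1]
finger_gap: 0.0478
grasp_force: 20.0
```

Request:
move_arm(increments=[[0, 0, 0, 0, 0, 0, 0.6], [0, 0, 0, 0, 0, 0, 0.6]])

```text
clock: 11.58
position: [0.4256, 0.0467, 0.1702]
ee_rot: [0.984, -0.032, 0.173, 0.005]
ft_force: [-0.3, -0.1, -1.8]
finger_gap: 0.0478
grasp_force: 20.0
```

```bash
python3 - <<'E'
from h import *
from station import env
f=env.grab_frame("wrist");c=f["color"];cv2.imwrite("pics/w4.png",c[:,:,::-1])
plan([([455,-150,185],down(-90)),([471,-363,185],down(-90)),([471,-363,48],down(-90))])
E
```

```text
[0.6, -19.8, -3.7] [45.0, 194.3, -0.2] | dist 199 ang 20
[0.0, 0.0, 0.0] [16.0, 213.0, 0.0] | dist 214 ang 0
[0.0, 0.0, 0.0] [0.0, 0.0, 137.0] | dist 137 ang 0
```

View pics/w4.png

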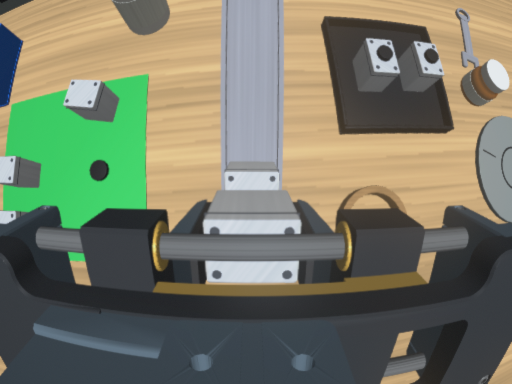

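Request:
move_arm(increments=[[0, -2, 0, 9, 39, 0, 0.6], [0, -7, -1, 18, 78, 0, 0.6], [0, -12, -2, 27, 117, 0, 0.6], [0.3, -17, -3, 36, 156, 0, 0.6], [0.6, -19.8, -3.7, 45, 194, 0, 0.6], [0.6, -19.8, -3.7, 45, 194, 0, 0.6]])

```text
clock: 12.13
position: [0.4588, -0.1566, 0.1848]
ee_rot: [1.0, -0.001, 0.0, 0.001]
ft_force: [-0.2, 1.0, -1.3]
finger_gap: 0.0479
grasp_force: 20.0
```

Request:
move_arm(increments=[[0, 0, 0, 3, 38, 0, 0.6], [0, 0, 0, 6, 76, 0, 0.6], [0, 0, 0, 9, 114, 0, 0.6], [0, 0, 0, 12, 152, 0, 0.6], [0, 0, 0, 15, 190, 0, 0.6], [0, 0, 0, 16, 213, 0, 0.6], [0, 0, 0, 16, 213, 0, 0.6], [0, 0, 0, 16, 213, 0, 0.6]])

```text
clock: 12.8
position: [0.471, -0.3635, 0.1835]
ee_rot: [1.0, -0.001, 0.0, -0.001]
ft_force: [-0.7, 1.2, -1.1]
finger_gap: 0.0479
grasp_force: 20.0
```

```bash
python3 - <<'E'
from h import *
plan([([471,-363,49],down(-90))])
E
```

```text
[-0.1, -0.0, -0.1] [0.0, -0.3, 134.5] | dist 134 ang 0
```

Request:
move_arm(increments=[[0, 0, 0, 0, 0, 35, 0.6], [0, 0, 0, 0, 0, 75, 0.6], [0, 0, 0, 0, 0, 105, 0.6], [0, 0, 0, 0, 0, 125, 0.6], [0, 0, 0, 0, 0, 132, 0.6], [0, 0, 0, 0, 0, 134, 0.6], [0, 0, 0, 0, 0, 134, 0.6]])

```text
clock: 13.38
position: [0.4719, -0.3622, 0.0516]
ee_rot: [1.0, 0.0, 0.001, -0.0]
ft_force: [0.2, -0.9, -0.8]
finger_gap: 0.0481
grasp_force: 20.0
```

Request:
move_arm(increments=[[0, 0, 0, 0, 0, 1, 0.6], [0, 0, 0, 0, 0, 1, 0.6], [0, 0, 0, 0, 0, 2, 0.6], [0, 0, 0, 0, 0, 2, 0.6]])

```text
clock: 13.72
position: [0.472, -0.363, 0.0502]
ee_rot: [1.0, 0.0, 0.001, 0.0]
ft_force: [-1.0, 0.7, -1.9]
finger_gap: 0.0477
grasp_force: 20.0
```

Request:
move_arm(increments=[[0, 0, 0, 0, 0, 1, 0.6], [0, 0, 0, 0, 0, 2, 0.6], [0, 0, 0, 0, 0, 2, 0.6]])

```text
clock: 13.97
position: [0.4717, -0.3628, 0.0475]
ee_rot: [1.0, -0.0, 0.001, -0.0]
ft_force: [-0.2, -0.3, -2.1]
finger_gap: 0.0478
grasp_force: 20.0
```

Request:
move_arm(increments=[[0, 0, 0, 0, 0, 1, 0.6], [0, 0, 0, 0, 0, 1, 0.6]])

```text
clock: 14.13
position: [0.4718, -0.3629, 0.0467]
ee_rot: [1.0, 0.0, 0.001, 0.0]
ft_force: [-1.0, 0.4, 1.4]
finger_gap: 0.0477
grasp_force: 20.0
```

Request:
move_arm(increments=[[0, 0, 0, 0, 0, 0, 0.45], [0, 0, 0, 0, 0, 0, 0.25], [0, 0, 0, 0, 0, 0, 0.25], [0, 0, 0, 0, 0, 0, 0.25], [0, 0, 0, 0, 0, -20, 0.25], [0, 0, 0, 0, 0, -60, 0.25], [0, 0, 0, 0, 0, -100, 0.25], [0, 0, 0, 0, 0, -140, 0.25]])

```text
clock: 14.8
position: [0.4711, -0.3624, 0.188]
ee_rot: [1.0, 0.0, 0.001, -0.0]
ft_force: [1.5, -0.3, -0.3]
finger_gap: 0.0684
grasp_force: 0.0
```

```bash
sed -i 's/O=np.array(\[462,45.2,32.\])/O=np.array([459.6,44.3,32.8])/' h.py; cat >> h.py <<'E'
def tops2(T,roi,z,thr,ref):
    x0,y0,x1,y1=roi;g=T["color"][y0:y1,x0:x1].astype(np.float32);out=[]
    u=cv2.resize(cv2.GaussianBlur(g,(0,0),.7),None,fx=8,fy=8,interpolation=cv2.INTER_CUBIC)
    m=((u.min(2)>thr)&(u.max(2)-u.min(2)<35)).astype(np.uint8);m=cv2.morphologyEx(m,cv2.MORPH_CLOSE,np.ones((9,9)));m=cv2.morphologyEx(m,cv2.MORPH_OPEN,np.ones((15,15)))
    for q in cv2.findContours(m,0,1)[0]:
        if cv2.contourArea(q)<3000: continue
        w=np.array([onz(T,(x0+(p[0]+.5)/8-.5,y0+(p[1]+.5)/8-.5),z)[:2]*1000 for p in q[:,0]],np.float32)
        (cx,cy),(A,B),t=cv2.minAreaRect(w)
        if B>A:t+=90;A,B=B,A
        o=np.round([cx,cy,A,B,(t+180)%180],1);out.append(o);print(ref,o)
    return out
E
python3 - <<'E'
from h import *
from station import env
T=env.grab_frame("top")
n=tops2(T,(93,160,175,240),.062,115,"new");tops2(T,(318,180,370,235),.085,115,"old")
plan([([520,-80,190],down(-95)),([590,241.6,190],down(77.1)),([590,241.6,23.5],down(77.1))])
E
```

```text
new [435.9 366.5  48.3  35.1  88.8]
new [508.3 371.2  47.6  35.9  84.6]
new [590.6 242.   47.9  36.4  77.5]
old [ 421.7 -369.7  117.8   67.2  139.8]
old [ 506.9 -416.1   45.2   28.7  178.1]
old [ 492.6 -316.7  156.4   76.6  147.1]
[0.4, -0.5, 5.0] [46.3, -284.9, 4.7] | dist 289 ang 5
[0.0, 0.0, 7.9] [41.7, -326.5, 0.0] | dist 329 ang 8
[0.0, 0.0, 0.0] [0.0, 0.0, 166.5] | dist 166 ang 0
```

Request:
move_arm(increments=[[0, 0, 1, 6, -38, 0, 0.2], [0, 0, 2, 12, -76, 0, 0.2], [0, 0, 3, 18, -114, 0, 0.2], [0, 0, 4, 24, -152, 0, 0.2], [0, 0, 5, 30, -190, 0, 0.2], [0, 0, 5, 36, -228, 0, 0.2], [0, 0, 5, 42, -266, 0, 0.2], [0, 0, 5, 46, -285, 0, 0.2]])

```text
clock: 15.52
position: [0.5173, -0.0741, 0.1867]
ee_rot: [0.999, -0.043, 0.001, -0.0]
ft_force: [0.2, -0.9, -0.3]
finger_gap: 0.0731
grasp_force: 0.0
```

Request:
move_arm(increments=[[0, 0, 1, 5, -40, 0, 0.2], [0, 0, 2, 10, -80, 0, 0.2], [0, 0, 3, 15, -120, 0, 0.2], [0, 0, 4, 20, -160, 0, 0.2], [0, 0, 5, 25, -200, 0, 0.2], [0, 0, 6, 30, -240, 0, 0.2], [0, 0, 7, 36, -280, 0, 0.2], [0, 0, 7.9, 41.7, -320, 0, 0.2]])

```text
clock: 16.18
position: [0.5869, 0.2395, 0.1867]
ee_rot: [0.994, -0.113, 0.001, -0.0]
ft_force: [1.6, -0.8, -0.1]
finger_gap: 0.0731
grasp_force: 0.0
```

Request:
move_arm(increments=[[0, 0, 0, 0, 0, 0, 0.2], [0, 0, 0, 0, 0, 0, 0.2]])

```text
clock: 16.35
position: [0.5867, 0.2393, 0.1862]
ee_rot: [0.994, -0.111, 0.001, -0.0]
ft_force: [-0.4, -1.4, -0.7]
finger_gap: 0.0731
grasp_force: 0.0
```

```bash
python3 - <<'E'
from h import *
from station import env
f=env.grab_frame("wrist");cv2.imwrite("pics/w5.png",f["color"][:,:,::-1])
plan([([590.6,242,23.5],down(77.3)),([590.6,242,200],down(77.3)),(lane(60,150),LR()),(lane(60,24),LR())])
E
```

```text
[0.0, -0.1, -0.1] [2.8, -5.0, 162.8] | dist 163 ang 0
[0.0, 0.0, 0.0] [0.0, 0.0, -176.5] | dist 176 ang 0
[1.6, 20.0, -8.9] [-79.5, 220.9, 5.7] | dist 235 ang 22
[0.0, 0.0, 0.0] [-0.0, 0.0, 126.0] | dist 126 ang 0
```

View pics/w5.png

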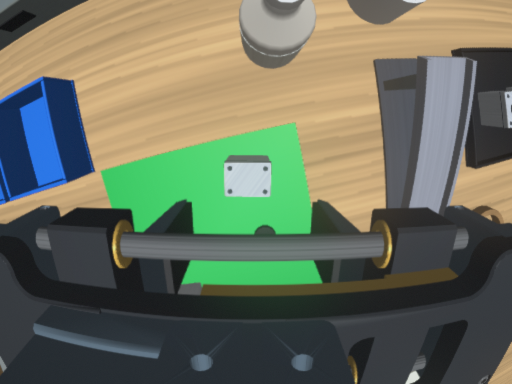

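Request:
move_arm(increments=[[0, 0, 0, 3, -5, 20, 0.2], [0, 0, 0, 3, -5, 60, 0.2], [0, 0, 0, 3, -5, 100, 0.2], [0, 0, 0, 3, -5, 135, 0.2], [0, 0, 0, 3, -5, 155, 0.2], [0, 0, 0, 3, -5, 162, 0.2], [0, 0, 0, 3, -5, 162, 0.2], [0, 0, 0, 3, -5, 162, 0.6]])

```text
clock: 17.07
position: [0.5918, 0.2409, 0.0258]
ee_rot: [0.994, -0.113, 0.001, -0.0]
ft_force: [0.2, 0.3, -0.5]
finger_gap: 0.069
grasp_force: 0.0
```

Request:
move_arm(increments=[[0, 0, 0, 0, 0, 0, 0.6], [0, 0, 0, 0, 0, 0, 0.6], [0, 0, 0, 0, 0, 0, 0.6], [0, 0, 0, 0, 0, -5, 0.6], [0, 0, 0, 0, 0, -35, 0.6], [0, 0, 0, 0, 0, -75, 0.6], [0, 0, 0, 0, 0, -115, 0.6], [0, 0, 0, 0, 0, -150, 0.6]])

```text
clock: 17.73
position: [0.5909, 0.2416, 0.1779]
ee_rot: [0.994, -0.112, 0.001, -0.0]
ft_force: [2.3, 0.7, -2.5]
finger_gap: 0.0481
grasp_force: 20.0
```

Request:
move_arm(increments=[[0, 0, 0, 0, 0, -15, 0.6], [0, 0, 0, 0, 0, -26, 0.6], [0, 0, 0, 0, 0, -26, 0.6]])

```text
clock: 17.98
position: [0.5916, 0.2419, 0.2033]
ee_rot: [0.994, -0.112, 0.003, -0.001]
ft_force: [-0.6, 1.2, -2.3]
finger_gap: 0.0482
grasp_force: 20.0
```

```bash
python3 - <<'E'
from h import *
plan([(lane(60,150),LR())])
E
```

```text
[1.5, 19.7, -9.1] [-79.8, 221.3, 8.1] | dist 235 ang 22
```

Request:
move_arm(increments=[[0, 2, -1, -12, 35, 0, 0.6], [0, 6, -2, -24, 70, 0, 0.6], [0.5, 10, -4, -38, 105, 2, 0.6], [1, 14, -6, -52, 140, 4, 0.6], [1.5, 18, -8, -66, 175, 6, 0.6], [1.5, 19.7, -9.1, -76, 210, 8, 0.6], [1.5, 19.7, -9.1, -80, 221, 8, 0.6], [1.5, 19.7, -9.1, -80, 221, 8, 0.6]])

```text
clock: 18.65
position: [0.4599, 0.0422, 0.1908]
ee_rot: [0.985, -0.033, 0.17, 0.007]
ft_force: [0.7, 0.0, -2.0]
finger_gap: 0.0477
grasp_force: 20.0
```

Request:
move_arm(increments=[[0, 0, 0, 0, 0, 0, 0.6], [0, 0, 0, 0, 0, 0, 0.6], [0, 0, 0, 0, 0, 0, 0.6]])

```text
clock: 18.9
position: [0.4641, 0.0446, 0.1922]
ee_rot: [0.985, -0.032, 0.172, 0.006]
ft_force: [0.1, 0.7, -1.8]
finger_gap: 0.0477
grasp_force: 20.0
```

```bash
python3 - <<'E'
from h import *
from station import env
f=env.grab_frame("wrist");cv2.imwrite("pics/w6.png",cv2.resize(f["color"][60:300,130:380,::-1],None,fx=2.4,fy=2.4,interpolation=2)[:, :600])
plan([(lane(60,23.5),LR())])
E
```

```text
[0.1, 0.2, 0.1] [1.7, 0.5, 124.7] | dist 125 ang 0
```

View pics/w6.png

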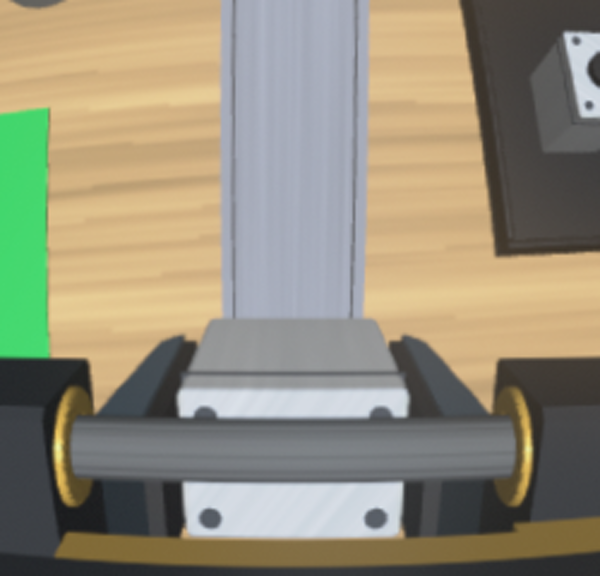

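Request:
move_arm(increments=[[0, 0, 0, 4, 0, 30, 0.6], [0, 0, 0, 4, 0, 65, 0.6], [0, 0, 0, 4, 0, 90, 0.6], [0, 0, 0, 4, 0, 105, 0.6], [0, 0, 0, 4, 0, 114, 0.6], [0, 0, 0, 4, 0, 118, 0.6], [0, 0, 0, 4, 0, 120, 0.6], [0, 0, 0, 4, 0, 120, 0.6]])

```text
clock: 19.62
position: [0.5081, 0.0412, 0.0813]
ee_rot: [0.985, -0.032, 0.172, 0.006]
ft_force: [0.2, 0.6, -0.6]
finger_gap: 0.0476
grasp_force: 20.0
```

Request:
move_arm(increments=[[0, 0, 0, 0, 0, 1, 0.6], [0, 0, 0, 0, 0, 2, 0.6], [0, 0, 0, 0, 0, 2, 0.6]])

```text
clock: 19.87
position: [0.5089, 0.0409, 0.0797]
ee_rot: [0.984, -0.032, 0.173, 0.006]
ft_force: [-0.1, -1.0, -1.5]
finger_gap: 0.048
grasp_force: 20.0
```

Request:
move_arm(increments=[[0, 0, 0, 0, 0, 1, 0.6], [0, 0, 0, 0, 0, 2, 0.6], [0, 0, 0, 0, 0, 2, 0.6]])

```text
clock: 20.12
position: [0.5094, 0.0408, 0.0772]
ee_rot: [0.985, -0.032, 0.172, 0.006]
ft_force: [-0.2, -0.1, -2.1]
finger_gap: 0.0479
grasp_force: 20.0
```

```bash
python3 - <<'E'
from h import *
plan([(lane(60,23.5),LR())])
E
```

```text
[0.1, 0.2, 0.0] [-2.1, -0.3, 1.1] | dist 2 ang 0
```

Request:
move_arm(increments=[[0, 0, 0, 0, 0, 1, 0.6], [0, 0, 0, 0, 0, 1, 0.6]])

```text
clock: 20.28
position: [0.5095, 0.0409, 0.0764]
ee_rot: [0.985, -0.032, 0.172, 0.006]
ft_force: [-3.4, 0.8, 4.0]
finger_gap: 0.0479
grasp_force: 20.0
```

Request:
move_arm(increments=[[0, 0, 0, 0, 0, 1, 0.6], [0, 0, 0, 0, 0, 1, 0.6]])

```text
clock: 20.45
position: [0.5098, 0.0409, 0.0757]
ee_rot: [0.985, -0.032, 0.172, 0.006]
ft_force: [-7.2, 0.9, 15.5]
finger_gap: 0.0478
grasp_force: 20.0
```

Request:
move_arm(increments=[[0, 0, 0, 0, 0, -0.5, 0.5], [0, 0, 0, 0, 0, -0.5, 0.25], [0, 0, 0, 0, 0, -0.5, 0.25], [0, 0, 0, 0, 0, -0.5, 0.25], [0, 0, 0, 0, 0, -0.5, 0.25], [0, 0, 0, 0, 0, -20, 0.25], [0, 0, 0, 0, 0, -55, 0.25], [0, 0, 0, 0, 0, -95, 0.25]])

```text
clock: 21.12
position: [0.4767, 0.043, 0.1643]
ee_rot: [0.985, -0.032, 0.17, 0.006]
ft_force: [0.9, 0.7, -0.0]
finger_gap: 0.0683
grasp_force: 0.0
```

Request:
move_arm(increments=[[0, 0, 0, 0, 0, -35, 0.25], [0, 0, 0, 0, 0, -35, 0.25]])

```text
clock: 21.28
position: [0.4663, 0.0441, 0.203]
ee_rot: [0.984, -0.032, 0.176, 0.006]
ft_force: [1.7, -0.8, 0.3]
finger_gap: 0.0683
grasp_force: 0.0
```

```bash
python3 - <<'E'
from h import *
from station import env
p=np.array([509.6,40.9,76.2])-O;print("contact",p@U,p@YL,p@N)
f=env.grab_frame("wrist");cv2.imwrite("pics/w7.png",cv2.resize(f["color"][60:300,130:380,::-1],None,fx=2.4,fy=2.4,interpolation=2)[:, :600])
T=env.grab_frame("top");tops2(T,(93,160,175,240),.062,115,"new")
E
```

```text
contact 61.95860754421951 -0.166297689477508 23.584386705188262
new [436.  366.1  48.3  35.5  88.8]
new [508.2 371.1  47.3  36.1  85.8]
```

View pics/w7.png

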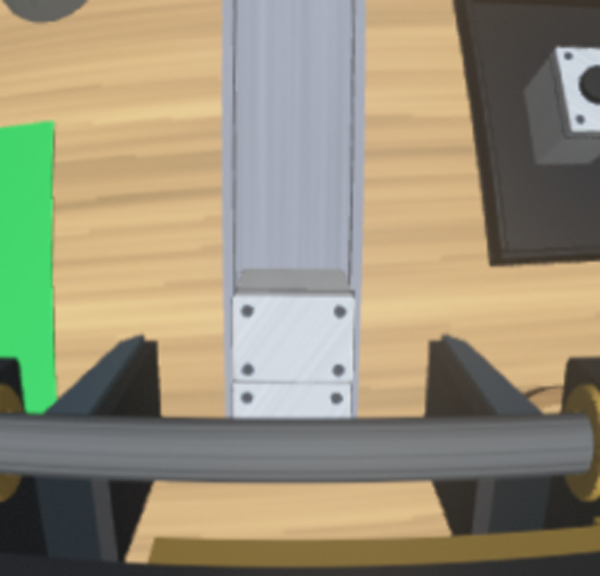

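```bash
python3 - <<'E'
from h import *
plan([([490,200,200],down(-92)),([508.2,371.2,185],down(-95)),([508.2,371.2,24],down(-95))])
E
```

```text
[0.4, -20.0, -1.7] [12.9, -157.3, 3.6] | dist 158 ang 20
[0.0, 0.0, 3.0] [12.2, -171.7, 15.0] | dist 173 ang 3
[0.0, 0.0, 0.0] [0.0, 0.0, 161.0] | dist 161 ang 0
```

Request:
move_arm(increments=[[0, -4, 0, 3, -38, 0, 0.2], [0, -9, 0, 6, -76, 0, 0.2], [0, -14, -1, 9, -114, 0, 0.2], [0.4, -18, -1.7, 12, -150, 0, 0.2], [0.4, -20, -1.7, 13, -157, 0, 0.2]])

```text
clock: 21.8
position: [0.4899, 0.2043, 0.2004]
ee_rot: [1.0, -0.016, -0.004, -0.001]
ft_force: [-1.5, 0.1, 0.4]
finger_gap: 0.0727
grasp_force: 0.0
```

Request:
move_arm(increments=[[0, 0, 1, 3, -38, 0, 0.2], [0, 0, 2, 6, -76, 4, 0.2], [0, 0, 3, 9, -114, 8, 0.2], [0, 0, 3, 12, -152, 12, 0.2], [0, 0, 3, 12, -171, 15, 0.2], [0, 0, 3, 12, -171, 15, 0.2], [0, 0, 3, 12, -171, 15, 0.2], [0, 0, 3, 12, -171, 15, 0.2]])

```text
clock: 22.47
position: [0.5059, 0.3695, 0.1854]
ee_rot: [0.999, -0.044, -0.002, 0.001]
ft_force: [-0.0, -0.7, 1.3]
finger_gap: 0.0728
grasp_force: 0.0
```

```bash
python3 - <<'E'
from h import *
from station import env
f=env.grab_frame("wrist");c=f["color"];m=((c.min(2)>150)&(c.max(2).astype(int)-c.min(2)<35)).astype(np.uint8);m[:140]=0;m[226:]=0;m[:,:205]=0;m[:,300:]=0
m=cv2.morphologyEx(m,cv2.MORPH_CLOSE,np.ones((9,9)))
for q in cv2.findContours(m,0,1)[0]:
    if cv2.contourArea(q)>300:
        w=np.array([wonz(f,p,.062)[:2] for p in q[:,0]],np.float32);print(cv2.boundingRect(q),cv2.minAreaRect(w))
tops2(env.grab_frame("top"),(93,160,175,240),.062,115,"new")
plan([([508.2,371.2,24],down(-95))])
E
```

```text
(225, 164, 47, 33) ((507.34521484375, 371.09490966796875), (46.82661819458008, 33.202999114990234), 84.99878692626953)
new [436.  366.3  48.6  35.5  88.8]
[0.0, 0.2, -0.0] [2.3, -2.3, 162.3] | dist 162 ang 0
```

Request:
move_arm(increments=[[0, 0.2, 0, 2, -2, 20, 0.2], [0, 0.2, 0, 2, -2, 60, 0.2], [0, 0.2, 0, 2, -2, 100, 0.2], [0, 0.2, 0, 2, -2, 135, 0.2], [0, 0.2, 0, 2, -2, 155, 0.2], [0, 0.2, 0, 2, -2, 161, 0.2], [0, 0.2, 0, 2, -2, 161, 0.2], [0, 0.2, 0, 2, -2, 161, 0.6]])

```text
clock: 23.23
position: [0.5087, 0.372, 0.027]
ee_rot: [0.999, -0.044, 0.001, -0.0]
ft_force: [0.2, 0.8, 0.2]
finger_gap: 0.069
grasp_force: 0.0
```

Request:
move_arm(increments=[[0, 0, 0, 0, 0, 0, 0.6], [0, 0, 0, 0, 0, 0, 0.6], [0, 0, 0, 0, 0, 0, 0.6], [0, 0, 0, 0, 0, -5, 0.6], [0, 0, 0, 0, 0, -35, 0.6], [0, 0, 0, 0, 0, -75, 0.6], [0, 0, 0, 0, 0, -115, 0.6], [0, 0, 0, 0, 0, -150, 0.6]])

```text
clock: 23.9
position: [0.5077, 0.3721, 0.1789]
ee_rot: [0.999, -0.043, 0.001, -0.0]
ft_force: [1.7, 1.1, -2.0]
finger_gap: 0.0478
grasp_force: 20.0
```

Request:
move_arm(increments=[[0, 0, 0, 0, 0, -30, 0.6], [0, 0, 0, 0, 0, -40, 0.6], [0, 0, 0, 0, 0, -40, 0.6]])

```text
clock: 24.15
position: [0.5089, 0.3728, 0.2192]
ee_rot: [0.999, -0.043, 0.003, -0.002]
ft_force: [-0.2, -0.5, -2.2]
finger_gap: 0.0479
grasp_force: 20.0
```

```bash
python3 - <<'E'
from h import *
plan([([500,200,215],down(-92)),(lane(98,150),LR())])
E
```

```text
[-0.2, -0.3, -3.0] [6.1, 172.9, 3.6] | dist 173 ang 3
[-0.3, 20.1, 1.7] [5.7, 158.2, 7.7] | dist 159 ang 20
```

Request:
move_arm(increments=[[0, 0, -1, 1, 38, 0, 0.6], [0, 0, -2, 2, 76, 0, 0.6], [0, 0, -3, 4, 114, 0, 0.6], [0, 0, -3, 6, 152, 0, 0.6], [0, 0, -3, 6, 173, 0, 0.6]])

```text
clock: 24.57
position: [0.4972, 0.1957, 0.214]
ee_rot: [1.0, -0.018, -0.001, 0.001]
ft_force: [1.3, -0.1, -2.2]
finger_gap: 0.0477
grasp_force: 20.0
```

Request:
move_arm(increments=[[0, 5, 0, 1, 36, 0, 0.6], [0, 10, 1, 2, 72, 2, 0.6], [-0.3, 15, 1.7, 4, 108, 4, 0.6], [-0.3, 19, 1.7, 6, 144, 6, 0.6], [-0.3, 20.1, 1.7, 6, 158, 8, 0.6], [-0.3, 20.1, 1.7, 6, 158, 8, 0.6], [-0.3, 20.1, 1.7, 6, 158, 8, 0.6], [-0.3, 20.1, 1.7, 6, 158, 8, 0.6]])

```text
clock: 25.23
position: [0.4991, 0.0414, 0.207]
ee_rot: [0.984, -0.032, 0.174, 0.005]
ft_force: [-0.1, 0.7, -0.9]
finger_gap: 0.0484
grasp_force: 20.0
```

```bash
python3 - <<'E'
from h import *
plan([(lane(98,150),LR()),(lane(98,25),LR())])
E
```

```text
[-0.0, 0.0, -0.0] [1.1, -0.3, 0.1] | dist 1 ang 0
[0.0, 0.0, 0.0] [0.0, -0.0, 125.0] | dist 125 ang 0
```

Request:
move_arm(increments=[[0, 0, 0, 1, 0, 30, 0.6], [0, 0, 0, 1, 0, 65, 0.6], [0, 0, 0, 1, 0, 90, 0.6], [0, 0, 0, 1, 0, 108, 0.6], [0, 0, 0, 1, 0, 118, 0.6], [0, 0, 0, 1, 0, 123, 0.6], [0, 0, 0, 1, 0, 124, 0.6], [0, 0, 0, 1, 0, 124, 0.6]])

```text
clock: 25.9
position: [0.543, 0.0387, 0.0921]
ee_rot: [0.984, -0.032, 0.175, 0.005]
ft_force: [0.4, 0.2, -2.2]
finger_gap: 0.0481
grasp_force: 20.0
```

Request:
move_arm(increments=[[0, 0, 0, 0, 0, 1, 0.6], [0, 0, 0, 0, 0, 1, 0.6], [0, 0, 0, 0, 0, 1, 0.6]])

```text
clock: 26.15
position: [0.5434, 0.0383, 0.0915]
ee_rot: [0.984, -0.032, 0.175, 0.005]
ft_force: [0.6, -0.1, -1.4]
finger_gap: 0.0479
grasp_force: 20.0
```

```bash
python3 - <<'E'
from h import *
plan([(lane(98,24),LR())])
E
```

```text
[-0.0, -0.2, -0.0] [-1.1, -0.6, 2.4] | dist 3 ang 0
```

Request:
move_arm(increments=[[0, 0, 0, 0, 0, 1, 0.6], [0, 0, 0, 0, 0, 1, 0.6]])

```text
clock: 26.32
position: [0.5437, 0.0383, 0.0903]
ee_rot: [0.984, -0.032, 0.175, 0.006]
ft_force: [-1.5, 1.7, 4.6]
finger_gap: 0.0481
grasp_force: 20.0
```

Request:
move_arm(increments=[[0, 0, 0, 0, 0, 1, 0.6], [0, 0, 0, 0, 0, 1, 0.6]])

```text
clock: 26.48
position: [0.5441, 0.0383, 0.0898]
ee_rot: [0.984, -0.032, 0.176, 0.005]
ft_force: [-7.2, 1.5, 15.6]
finger_gap: 0.0476
grasp_force: 20.0
```

Request:
move_arm(increments=[[0, 0, 0, 0, 0, -0.5, 0.5], [0, 0, 0, 0, 0, -0.5, 0.25], [0, 0, 0, 0, 0, -0.5, 0.25], [0, 0, 0, 0, 0, -0.5, 0.25], [0, 0, 0, 0, 0, -0.5, 0.25], [0, 0, 0, 0, 0, -20, 0.25], [0, 0, 0, 0, 0, -55, 0.25], [0, 0, 0, 0, 0, -95, 0.25]])

```text
clock: 27.15
position: [0.5101, 0.0403, 0.1775]
ee_rot: [0.984, -0.032, 0.173, 0.005]
ft_force: [0.2, 0.3, 0.4]
finger_gap: 0.0683
grasp_force: 0.0
```

Request:
move_arm(increments=[[0, 0, 0, 0, 0, -30, 0.25], [0, 0, 0, 0, 0, -30, 0.25], [0, 0, 0, 0, 0, -30, 0.25]])

```text
clock: 27.4
position: [0.5015, 0.041, 0.208]
ee_rot: [0.984, -0.032, 0.177, 0.005]
ft_force: [-0.8, 0.4, 0.1]
finger_gap: 0.0684
grasp_force: 0.0
```

```bash
python3 - <<'E'
from h import *
from station import env
tops2(env.grab_frame("top"),(93,160,175,240),.062,115,"new")
plan([([470,200,205],down(-90.5)),([436,366.3,185],down(-90.5)),([436,366.3,25],down(-90.5))])
E
```

```text
new [394.3 180.   32.4  22.4  88.8]
new [398.2 217.9  31.9  28.5  88.8]
new [436.  366.1  48.3  35.5  88.8]
[0.5, -20.2, -3.2] [-39.3, -156.7, -12.7] | dist 162 ang 20
[0.0, 0.0, 0.0] [-35.4, -166.0, 20.0] | dist 171 ang 0
[0.0, 0.0, 0.0] [0.0, 0.0, 160.0] | dist 160 ang 0
```

Request:
move_arm(increments=[[0, -4, 0, -9, -38, -3, 0.2], [0, -9, 0, -18, -76, -6, 0.2], [0, -14, -1, -27, -114, -9, 0.2], [0.5, -18, -3, -36, -150, -12, 0.2], [0.5, -20, -3.2, -39, -157, -12, 0.2]])

```text
clock: 27.87
position: [0.4703, 0.2047, 0.2028]
ee_rot: [1.0, -0.002, -0.002, 0.0]
ft_force: [-0.0, -1.5, 0.6]
finger_gap: 0.0732
grasp_force: 0.0
```

Request:
move_arm(increments=[[0, 0, 0, -8, -38, 4, 0.2], [0, 0, 0, -16, -76, 8, 0.2], [0, 0, 0, -24, -114, 12, 0.2], [0, 0, 0, -32, -152, 16, 0.2], [0, 0, 0, -35, -166, 20, 0.2], [0, 0, 0, -35, -166, 20, 0.2], [0, 0, 0, -35, -166, 20, 0.2], [0, 0, 0, -35, -166, 20, 0.2]])

```text
clock: 28.53
position: [0.4368, 0.3657, 0.1828]
ee_rot: [1.0, -0.004, 0.0, 0.001]
ft_force: [0.1, -1.0, 0.2]
finger_gap: 0.0732
grasp_force: 0.0
```

```bash
python3 - <<'E'
from h import *
from station import env
f=env.grab_frame("wrist");c=f["color"];m=((c.min(2)>150)&(c.max(2).astype(int)-c.min(2)<35)).astype(np.uint8);m[:140]=0;m[226:]=0;m[:,:205]=0;m[:,300:]=0
m=cv2.morphologyEx(m,cv2.MORPH_CLOSE,np.ones((9,9)))
for q in cv2.findContours(m,0,1)[0]:
    if cv2.contourArea(q)>300:
        w=np.array([wonz(f,p,.062)[:2] for p in q[:,0]],np.float32);print(cv2.boundingRect(q),cv2.minAreaRect(w))
plan([([436,366.3,25],down(-91))])
E
```

```text
(226, 167, 47, 36) ((434.47186279296875, 366.6174621582031), (46.434242248535156, 34.8737678527832), 87.40199279785156)
[0.1, -0.1, 0.5] [-1.2, -1.1, 158.2] | dist 158 ang 0
```

Request:
move_arm(increments=[[0, 0, 1, -2, -1, 20, 0.2], [0, 0, 1, -2, -1, 60, 0.2], [0, 0, 1, -2, -1, 100, 0.2], [0, 0, 1, -2, -1, 135, 0.2], [0, 0, 1, -2, -1, 152, 0.2], [0, 0, 1, -2, -1, 158, 0.2], [0, 0, 1, -2, -1, 158, 0.2], [0, 0, 1, -2, -1, 158, 0.6]])

```text
clock: 29.25
position: [0.436, 0.3672, 0.0268]
ee_rot: [1.0, -0.013, 0.002, 0.0]
ft_force: [0.9, 0.3, 0.2]
finger_gap: 0.0687
grasp_force: 0.0
```

Request:
move_arm(increments=[[0, 0, 0, 0, 0, 0, 0.6], [0, 0, 0, 0, 0, 0, 0.6], [0, 0, 0, 0, 0, 0, 0.6], [0, 0, 0, 0, 0, -5, 0.6], [0, 0, 0, 0, 0, -35, 0.6], [0, 0, 0, 0, 0, -75, 0.6], [0, 0, 0, 0, 0, -115, 0.6], [0, 0, 0, 0, 0, -150, 0.6]])

```text
clock: 29.92
position: [0.4347, 0.3675, 0.179]
ee_rot: [1.0, -0.013, 0.002, 0.0]
ft_force: [1.1, 0.8, -1.3]
finger_gap: 0.0478
grasp_force: 19.9
```

Request:
move_arm(increments=[[0, 0, 0, 0, 0, -35, 0.6], [0, 0, 0, 0, 0, -50, 0.6], [0, 0, 0, 0, 0, -50, 0.6]])

```text
clock: 30.17
position: [0.4361, 0.3687, 0.2306]
ee_rot: [1.0, -0.013, 0.004, -0.002]
ft_force: [0.6, 0.2, -1.0]
finger_gap: 0.0476
grasp_force: 19.9
```

```bash
python3 - <<'E'
from h import *
plan([([490,200,230],down(-92)),(lane(136,150),LR())])
E
```

```text
[-0.2, -0.5, 0.5] [58.2, 167.2, 0.6] | dist 177 ang 1
[-0.3, 20.1, 1.7] [51.3, 158.9, 9.7] | dist 167 ang 20
```

Request:
move_arm(increments=[[0, 0, 0, 13, 36, 0, 0.6], [0, 0, 0, 26, 72, 0, 0.6], [0, 0, 0.5, 39, 108, 0, 0.6], [0, 0, 0.5, 52, 144, 0, 0.6], [0, 0, 0.5, 58, 167, 0, 0.6]])

```text
clock: 30.58
position: [0.4887, 0.1962, 0.2256]
ee_rot: [1.0, -0.018, 0.001, 0.001]
ft_force: [0.2, 0.6, -1.7]
finger_gap: 0.048
grasp_force: 19.9
```

Request:
move_arm(increments=[[0, 5, 0, 12, 36, 0, 0.6], [0, 10, 1, 24, 72, 2, 0.6], [-0.3, 15, 1.7, 36, 108, 4, 0.6], [-0.3, 19, 1.7, 48, 144, 8, 0.6], [-0.3, 20.1, 1.7, 51, 159, 10, 0.6], [-0.3, 20.1, 1.7, 51, 159, 10, 0.6], [-0.3, 20.1, 1.7, 51, 159, 10, 0.6], [-0.3, 20.1, 1.7, 51, 159, 10, 0.6]])

```text
clock: 31.25
position: [0.5337, 0.0389, 0.2162]
ee_rot: [0.984, -0.032, 0.175, 0.006]
ft_force: [-0.0, 0.7, -2.2]
finger_gap: 0.048
grasp_force: 19.9
```

```bash
python3 - <<'E'
from h import *
plan([(lane(136,27),LR())])
E
```

```text
[0.0, -0.1, 0.0] [3.1, -0.7, 119.8] | dist 120 ang 0
```

Request:
move_arm(increments=[[0, 0, 0, 3, -0.5, 30, 0.6], [0, 0, 0, 3, -0.5, 65, 0.6], [0, 0, 0, 3, -0.5, 90, 0.6], [0, 0, 0, 3, -0.5, 107, 0.6], [0, 0, 0, 3, -0.5, 115, 0.6], [0, 0, 0, 3, -0.5, 119, 0.6], [0, 0, 0, 3, -0.5, 120, 0.6], [0, 0, 0, 3, -0.5, 120, 0.6]])

```text
clock: 31.92
position: [0.5784, 0.0365, 0.1055]
ee_rot: [0.984, -0.031, 0.176, 0.006]
ft_force: [-0.2, 0.2, -1.0]
finger_gap: 0.048
grasp_force: 19.9
```

Request:
move_arm(increments=[[0, 0, 0, 0, 0, 1, 0.6], [0, 0, 0, 0, 0, 1, 0.6], [0, 0, 0, 0, 0, 1, 0.6]])

```text
clock: 32.17
position: [0.5787, 0.036, 0.1047]
ee_rot: [0.984, -0.032, 0.176, 0.006]
ft_force: [-0.5, 1.5, -1.3]
finger_gap: 0.0483
grasp_force: 19.9
```

Request:
move_arm(increments=[[0, 0, 0, 0, 0, 1, 0.6], [0, 0, 0, 0, 0, 1, 0.6]])

```text
clock: 32.33
position: [0.5789, 0.036, 0.1032]
ee_rot: [0.984, -0.032, 0.176, 0.006]
ft_force: [-1.0, 0.4, -1.5]
finger_gap: 0.0482
grasp_force: 19.9
```

```bash
python3 - <<'E'
from h import *
plan([(lane(136,25),LR())])
E
```

```text
[0.0, -0.2, 0.0] [-0.5, -0.6, 0.1] | dist 1 ang 0
```

Request:
move_arm(increments=[[0, 0, 0, 0, 0, 1, 0.6], [0, 0, 0, 0, 0, 1, 0.6]])

```text
clock: 32.5
position: [0.5793, 0.036, 0.1026]
ee_rot: [0.984, -0.032, 0.176, 0.006]
ft_force: [-6.1, 1.1, 11.1]
finger_gap: 0.0477
grasp_force: 20.0
```

Request:
move_arm(increments=[[0, 0, 0, 0, 0, 0.5, 0.6], [0, 0, 0, 0, 0, 0.5, 0.6]])

```text
clock: 32.67
position: [0.5794, 0.036, 0.1025]
ee_rot: [0.984, -0.032, 0.176, 0.006]
ft_force: [-10.7, 0.5, 21.0]
finger_gap: 0.048
grasp_force: 20.0
```

Request:
move_arm(increments=[[0, 0, 0, 0, 0, -0.8, 0.6], [0, 0, 0, 0, 0, -0.8, 0.4], [0, 0, 0, 0, 0, -0.8, 0.25], [0, 0, 0, 0, 0, -0.8, 0.25], [0, 0, 0, 0, 0, -0.8, 0.25], [0, 0, 0, 0, 0, -20, 0.25], [0, 0, 0, 0, 0, -55, 0.25], [0, 0, 0, 0, 0, -95, 0.25]])

```text
clock: 33.33
position: [0.5455, 0.0381, 0.1901]
ee_rot: [0.984, -0.032, 0.174, 0.006]
ft_force: [-0.4, -0.3, 0.1]
finger_gap: 0.0682
grasp_force: 0.0
```

Request:
move_arm(increments=[[0, 0, 0, -35, 0, -35, 0.25], [0, 0, 0, -70, 0, -45, 0.25], [0, 0, 0, -90, 0, -45, 0.25], [0, 0, 0, -90, 0, -45, 0.25]])

```text
clock: 33.67
position: [0.4417, 0.045, 0.2009]
ee_rot: [0.984, -0.032, 0.174, 0.006]
ft_force: [0.2, 0.3, -1.8]
finger_gap: 0.0683
grasp_force: 0.0
```

```bash
python3 - <<'E'
from h import *
from station import env
f=env.grab_frame("wrist");s=env.grab_frame("scene")["color"][:,:,::-1]
t=env.grab_frame("top")["color"][:,:,::-1]
a=cv2.resize(f["color"][60:260,60:460,::-1],(800,400)*1)[:300] if 0 else cv2.resize(f["color"][20:270,60:460,::-1],(480,300))
b=cv2.resize(s[120:270,130:370],(480,300),interpolation=2);d=cv2.resize(t[130:250,85:213],(320,300));e=cv2.resize(t[130:250,245:373],(320,300))
cv2.imwrite("pics/fin.png",np.vstack([np.hstack([a,d]),np.hstack([b,e])]))
E
```

```text
(no output)
```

View pics/fin.png

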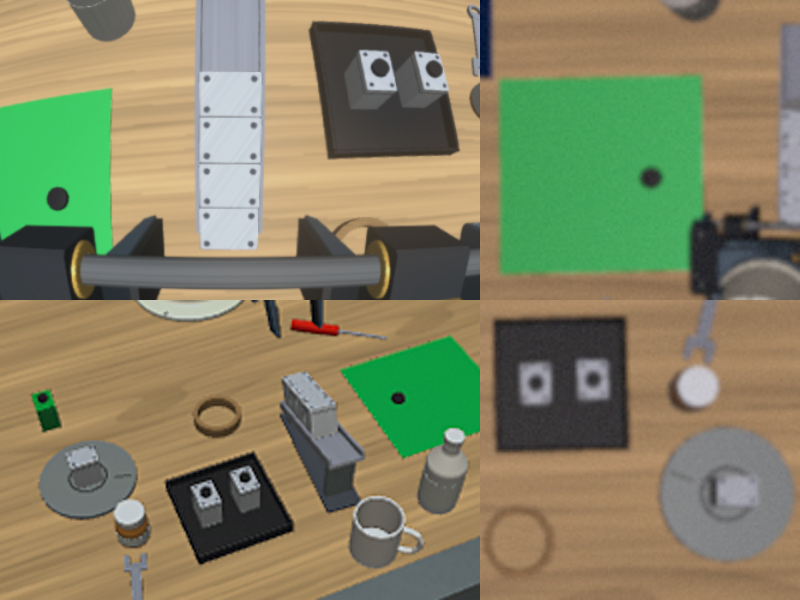

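```bash
python3 - <<'E'
from h import *
from station import env
T=env.grab_frame("top");tops2(T,(318,180,370,235),.085,138,"old")
S=env.grab_frame("scene");
for z in(.085,.025):print(proj(T,np.array([.4718,-.363,z])),proj(S,np.array([.4718,-.363,z])))
print(np.abs(env.sense()["qd"]).max(),env.sense()["clock"])
print(env.job_done())
E
```

```text
old [ 473.9 -365.1   49.1   36.6   88.8]
[347.50299741 206.45789052] [169.68400473 197.83235585]
[343.49996193 206.68136887] [172.63357196 208.74686424]
0.0028976416477301905 33.9167
the job is handed in; nothing more can be done
None
```

I did the whole job and handed it in at 33.9 s (no verdict came back): both finished housings are upright in the tray and the oldest blank is on the turntable about 4 mm from its centre. The second blank is at the stop with all three new blanks behind it in the lane, and the bystanders show no sign of having moved.

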